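# Shut and latch the gate of a soap box

### The arm

A 6-joint arm with a two-finger parallel gripper is mounted at the origin on a cart in front of the work surface, level with it; the furniture and walls round the work are solid. World frame = base frame: x ahead of the robot, y to its left, z up, the work surface at z = 0. Lengths are in m, angles in rad, forces in N, time in s.
With the tool pointing down it reaches from about 0.35 to 0.925 m from the base axis. Payload 6.4 kg.
Tool frame: the origin (TCP) lies between the finger pads; the fingertips stand 22 mm ahead of it and the grasp point (between the pads) lies 3 mm ahead of it (arm.tip_reach is the distance from the TCP to the fingertips, in m); z points along the fingers, y is the direction in which the jaws open and shut (so a half turn about z gives the same grasp; the last joint's range is limited). The gripper opens to 94 mm and grips with 3 to 60 N. Pads are 16 mm wide; open, the fingers measure 119 mm over their backs; the gripper's body (75 mm by 177 mm) begins 78 mm behind the grasp point.
Start: joints at [-1.473, 0.245, 1.558, -0, 1.339, -0.174], TCP at [0.175, -0.626, 0.227] pointing down, gripper open.
Joint ranges: [-3.13, 3.13], [-1.02, 2.26], [0.13, 2.54], [-0.95, 4.09], [0.21, 2.88], [-2.74, 2.74]. Speed limits (rad/s): [2.57, 2.57, 3.14, 3.14, 3.14, 3.14].

### API

Orientations are given as a unit quaternion [w, x, y, z].
In Python, from station import arm, read_camera gives the robot as it stands.
- The arm moves only by the tool drive_tool, never from a script. Its argument "deltas" is a list of rows, each a list of 3 entries, a list of its own where there are three numbers: the shift along the tool's x, y, z in m, then the turn, a rotation vector about the tool's x, y, z in rad, then the opening, from -1 (shut) to 1 (fully open), so that 0 is half open. In form: [[[dx, dy, dz], [ax, ay, az], gripper], ...]. A call has 1 to 20 rows; each row is the pose to reach, as a shift and turn from the pose commanded when the call began, along the tool's axes at that moment; what a row does not reach only later rows make up. A row lasts 1/10 s, in which the tool goes at most 50 mm and 8.59 degrees, less where a joint would pass 70% of its speed; a pose out of reach is approached as far as the arm can. A call with a gripper value outside its range is refused whole. The fingers move at their own pace and stop on an object; "grip_force" is the grip in N (left out, the last holds). Time passes only in rows, so rows that repeat a pose let the fingers close. It gives the time, the measured TCP pose, the force and the opening at its end, in the units of the state.
- arm.read_state(): the state, without advancing time (a new reading comes with each control period).
- read_camera(name): name is "scene" or "top"; returns a dict with "image" (480x640x3 uint8, red, green, blue), "K" (3x3 intrinsics, pixels), "view" (4x4, takes a point from world to camera coordinates). Camera axes: x right, y down, z forward; pixel columns grow to the right and rows downward; lengths in m; the calibration is good to about 2 mm. A picture is of the moment at which its call begins. There is no depth.
- arm.finish_job(): hands the job in, once; it reports no verdict.
The state is a dict: "time": time; "qpos": joint angles; "qd": joint speeds; "tau": joint torques, N m; "tool_pos": TCP position; "ee_rot": TCP orientation; "contact_force": force on the tool from outside, world axes, zero at the start; "torque": the same for the moment, N m; "opening": finger opening in m.
Only numpy, scipy, OpenCV 4.12 (cv2) and the standard library are available. Lean on these libraries where they do the work, as an engineer would, in place of code of your own. Each camera call takes 0.05 s, during which the arm holds its last target.

### The job

Shut the gate of the plywood soap box and latch it: raise the yellow latch bar by its black ball knob, swing the gate home with the bar held above the keeper's front lip until the bar presses the black rubber buffer back a little, then let the bar drop fully down into the notch behind the lip and let go. Ease it in by feel, pressing the keeper and its buffer only lightly, and do not disturb the soap, the tape roll, the card bundle or the pencil.

Things in the scene. Friction and masses are not known exactly. Their poses are not given: they have to be found in the camera images.
- soap_box: open plywood box fixed to the table, base board 230 x 300 mm, walls 12 mm thick and 95 mm high, holding two soap stacks. Its open front, with the gate, faces its own -x. Origin on the table under the middle of the shut gate; x goes from the gate into the box, y to the hinge side (hinge axis at x 0, y +112 mm; keeper at y -134.5 mm), z up
- gate_hinge (a point): point on the vertical hinge axis of the gate, 85 mm above the table, at own (0, +112) mm of the soap box
- gate (a joint): gate, a wooden panel 206 x 78 x 12 mm, top 96 mm above the table, 0.5 kg, hinged upright at its +y end. Angle in rad: 0 = shut square to the box, positive = swung open towards the box's -x (free end turns clockwise about the hinge seen from above); stops at -0.13 and 0.80. Latched it stands within 0.1 of 0, as the keeper is set. Turns easily, stays where left
- latch_bar (a joint): yellow steel bar 160 x 20 x 8 mm (8 mm across the gate), about 0.26 kg, on the gate's outer face, its tip past the gate's free end. Pivot: 122 mm from the hinge along the panel, 14 mm outside its mid-plane, 85 mm above the table. Angle in rad: 0 = fully down (underside at 75 mm), positive = tip raised, to 0.6. Falls by its weight. Clears the lip from 0.15; lying on the lip it reads about 0.12
- knob (a point): centre of the black ball knob, 24 mm diameter, on an 11 mm stem standing on the bar: 75 mm from the pivot towards the tip and 60 mm above it when the bar is down, so 197 mm from the hinge along the panel and 145 mm above the table. Nothing else of the box is above 118 mm. Pinch it from above; it turns between the fingers
- keeper: grey steel bracket fixed to the box beyond the gate's free end, axes as the box; origin at table height under the bar's mid-thickness when the gate is at 0. A steel block with lip, notch and buffer is clamped in its slot anywhere within 22 mm either way along x. Where is not reported: find it by touch (working forces do not shift it). The keeper must never bear more than 15 N
- soap_left: stack of three soap packs, 84 x 73 x 80 mm, loose inside the box on the hinge side; origin under its middle
- soap_right: stack of three soap packs, 86 x 73 x 80 mm, loose inside the box on the keeper side; origin under its middle
- tape_roll: roll of packing tape lying flat, 108 mm diameter, 48 mm high, on the table at the front left; origin under its middle
- card_bundle: bundle of cards, 136 x 74 x 31 mm, on the table right of the box, behind the heat sealer; origin under its middle
- pencil: yellow pencil, 136 mm long, 7 mm thick, lying on the table in front; origin under its middle
- notch (a point): middle of the notch, 72 mm above the table, for a block at mid-slot. In front (-x) a square lip 8 mm thick, 10 wide, top at 89 mm; behind, a buffer, an upright rubber post 16 mm thick, top at 118 mm, sprung along +x, 3 N/mm, solid after 7 mm. The gap at rest is 6.5 mm, so the 8 mm bar must press the buffer back 1.5 mm or more (5 N there, 6 N at the knob) to go down behind the lip

How it is judged:
By the outcome, as a careful person would: the job done as asked, in the order asked, and still so for the second after the job is handed in, with the robot touching nothing.
It also fails if it takes over 64 s, if anything falls off the work surface, if the arm or the gripper's body presses on something with over 40 N, if the wrist force passes 120 N, or if a joint passes its speed limit or range.

## Working session

There is one attempt and no reset: what is moved stays moved. The work goes in short steps, Python scripts to look and compute and a tool call to move; the robot and the scene stay as the last step left them, time stands still between calls to the robot, and variables do not carry over. Pictures are saved under pics/ and viewed, and the job is handed in when it is done.

Besides the shell and the picture viewer there is one more tool, called after "Emit:" in YAML: its name, and indented under it one key for each argument. drive_tool: Moves the arm, as the interface text tells. Its arguments: {"type":"object","properties":{"deltas":{"type":"array","items":{"type":"array"}},"grip_force":{"type":"number"}},"required":["deltas"]}

```bash
ls; mkdir -p pics; python3 - <<'E'
from station import arm, read_camera
import cv2,numpy as np
for n in("scene","top"):
    c=read_camera(n); cv2.imwrite(f"pics/{n}0.png",c["image"][:,:,::-1]); print(c["K"].round(1).tolist(),c["view"].round(4).tolist())
    np.savez(f"{n}0.npz",**c)
s=arm.read_state()
print(s["time"],s["tool_pos"],s["ee_rot"],s["contact_force"],s["opening"],arm.tip_reach)
E
```

```text
pics
[[500.4, 0.0, 316.2], [0.0, 500.4, 227.0], [0.0, 0.0, 1.0]] [[-0.424, -0.9055, 0.0162, 0.3494], [-0.5995, 0.2672, -0.7544, 0.3711], [0.6788, -0.3296, -0.6562, 0.8233], [0.0, 0.0, 0.0, 1.0]]
[[502.3, 0.0, 316.9], [0.0, 502.3, 234.8], [0.0, 0.0, 1.0]] [[0.0121, -0.9996, -0.0268, 0.1431], [-0.9966, -0.0099, -0.0817, 0.5429], [0.0814, 0.0277, -0.9963, 1.2654], [0.0, 0.0, 0.0, 1.0]]
0.1 [ 0.17448159 -0.62564505  0.22647611] [-8.41228203e-04  9.90776541e-01  1.35503271e-01  3.38905125e-05] [-0.0870274   0.37791047  0.35293858] 0.09375735822104585 0.022
```

View pics/scene0.png

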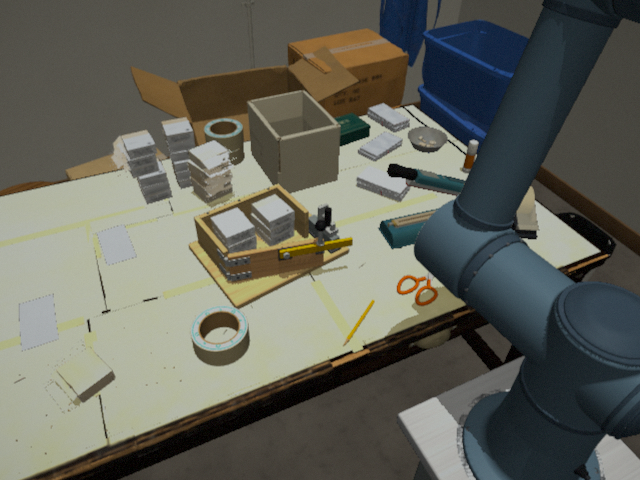

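View pics/top0.png

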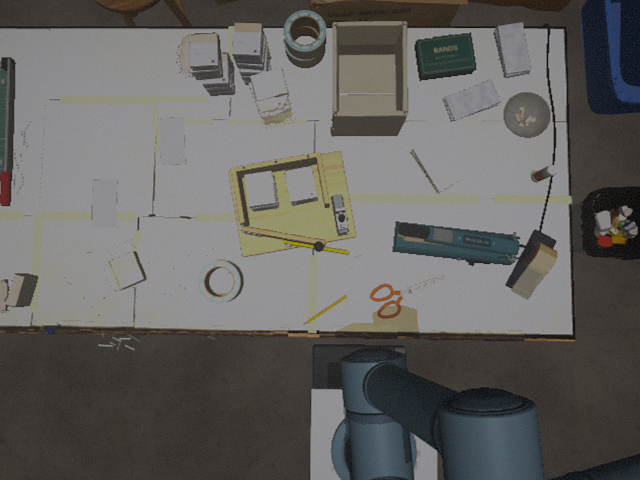

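Scene: soap box at about (265,245) px, gate ajar, with the knob hidden against the keeper. Top: box at about (295,200), yellow bar from (285,241) to (348,254), knob at (319,246), keeper at (340,215). I'll zoom in next.

```bash
python3 - <<'E'
import cv2
a=cv2.imread("pics/top0.png")[140:270,220:370]; cv2.imwrite("pics/topz.png",cv2.resize(a,None,fx=4.6,fy=4.6,interpolation=cv2.INTER_CUBIC))
a=cv2.imread("pics/scene0.png")[175:310,180:360]; cv2.imwrite("pics/scenez.png",cv2.resize(a,None,fx=4.4,fy=4.4,interpolation=cv2.INTER_CUBIC))
E
```

```text
(no output)
```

View pics/topz.png

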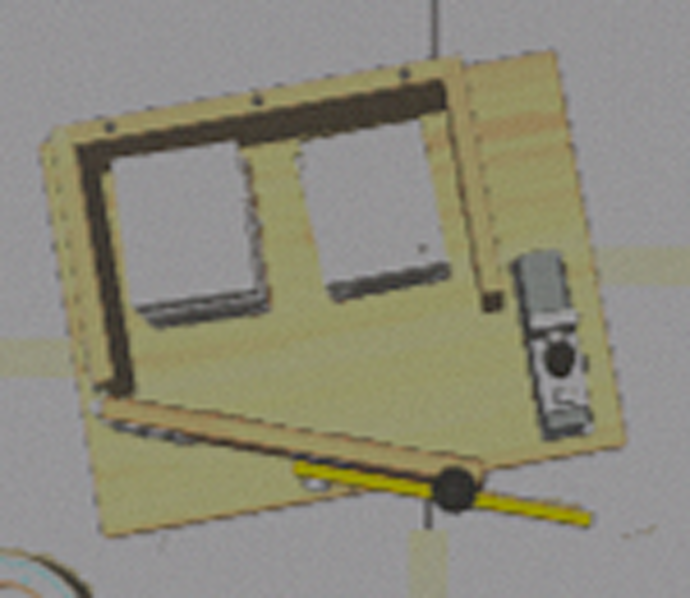

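View pics/scenez.png

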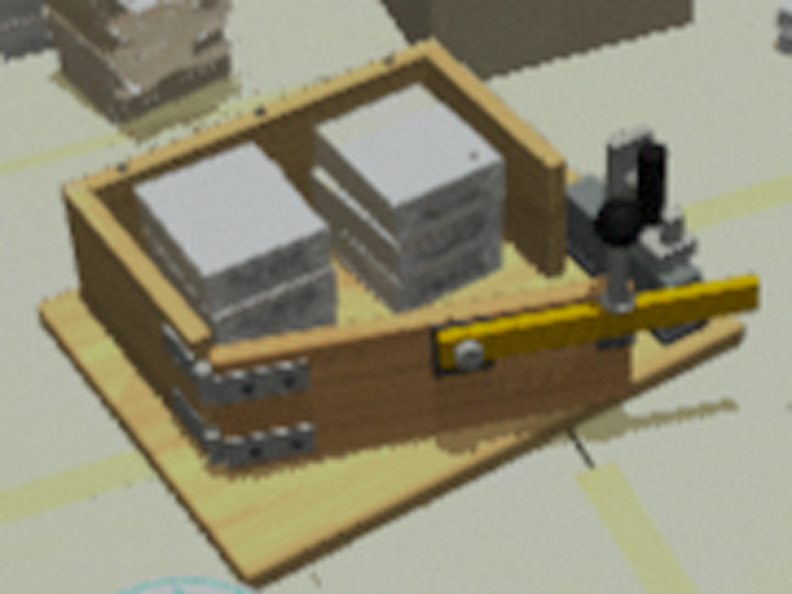

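```bash
cat > h.py <<'E'
import numpy as np
C={n:np.load(f"{n}0.npz") for n in("scene","top")}
def ray(n,u,v):
    c=C[n];V=c["view"];R=V[:3,:3];o=-R.T@V[:3,3]
    return o,R.T@(np.linalg.inv(c["K"])@[u,v,1])
def onz(n,u,v,z):
    o,d=ray(n,u,v);return o+d*(z-o[2])/d[2]
def tri(a,b):
    o1,d1=ray("top",*a);o2,d2=ray("scene",*b)
    t=np.linalg.lstsq(np.c_[d1,-d2],o2-o1,rcond=None)[0]
    p,q=o1+t[0]*d1,o2+t[1]*d2
    return (p+q)/2,np.linalg.norm(p-q)
def proj(n,p):
    c=C[n];V=c["view"];q=c["K"]@(V[:3,:3]@p+V[:3,3]);return q[:2]/q[2]
zt=lambda x,y:(x/4.6+220-.4,y/4.6+140-.4)
zs=lambda x,y:(x/4.4+180-.4,y/4.4+175-.4)
E
python3 - <<'E'
from h import *
np.set_printoptions(precision=4,suppress=True)
print("knob",tri(zt(455,489),zs(618,222)), onz("top",*zt(455,489),.145))
print("hinge",onz("top",*zt(98,405),.096),tri(zt(98,405),zs(203,368)))
fl,fr,br,bl=[onz("top",*zt(*p),.012) for p in((105,535),(622,443),(553,52),(42,145))]
print("base",fl,fr,br,bl,np.linalg.norm(fl-fr),np.linalg.norm(fr-br))
print("yaws",[np.arctan2(*(a-b)[[1,0]]) for a,b in((bl,fl),(br,fr))],np.arctan2(*(fl-fr)[[1,0]])-np.pi/2,np.arctan2(*(bl-br)[[1,0]])-np.pi/2)
w=[onz("top",*zt(*p),.095) for p in((60,130),(458,58))];print("wall",w,np.linalg.norm(w[0]-w[1]))
print("bartip",tri(zt(592,520),zs(757,282)))
print("pivot end", onz("top",*zt(298,468),.095))
# panel top outer edge front
for p in ((105,412),(478,466)):print("panel",onz("top",*zt(*p),.096))
E
```

```text
knob (array([0.5057, 0.1422, 0.1456]), np.float64(0.0012346145792150815)) [0.5055 0.1417 0.145 ]
hinge [0.551  0.3325 0.096 ] (array([0.552 , 0.3345, 0.0864]), np.float64(0.00047976596118869564))
base [0.4853 0.3419 0.012 ] [0.5403 0.0513 0.012 ] [0.7636 0.0919 0.012 ] [0.7079 0.3835 0.012 ] 0.2957270762652215 0.22701151530114408
yaws [np.float64(0.1847542597672963), np.float64(0.17991465115992197)] 0.18678247366655487 0.18865876056015174
wall [array([0.6988, 0.3567, 0.095 ]), array([0.7391, 0.144 , 0.095 ])] 0.21652732082722975
bartip (array([0.4935, 0.0714, 0.0916]), np.float64(0.0016733419351155992))
pivot end [0.5187 0.2259 0.095 ]
panel [0.5473 0.3287 0.096 ]
panel [0.5206 0.1309 0.096 ]
```

```bash
cat >> h.py <<'E'
from scipy.spatial.transform import Rotation as Ro
HX,HY,YAW=0.5515,0.3335,0.185
def knob(th,ph,off=.014):
    s=.122+.075*np.cos(ph)-.060*np.sin(ph);h=.085+.06*np.cos(ph)+.075*np.sin(ph)
    a=YAW-np.pi/2-th; d=np.array([np.cos(a),np.sin(a)]); n=np.array([d[1],-d[0]])
    xy=np.array([HX,HY])+s*d+off*n
    return np.r_[xy,h]
def delta(pos,head,st=None):
    """tool delta to reach TCP pos with tool y heading 'head', pointing down"""
    if st is None:
        from station import arm; st=arm.read_state()
    q=st["ee_rot"];R=Ro.from_quat([q[1],q[2],q[3],q[0]]).as_matrix()
    y=np.array([np.cos(head),np.sin(head),0]);z=np.array([0,0,-1.]);x=np.cross(y,z)
    return R.T@(np.asarray(pos)-st["tool_pos"]),Ro.from_matrix(R.T@np.c_[x,y,z]).as_rotvec()
def gate_of(p):  # gate & bar angle from knob position
    v=p[:2]-[HX,HY];r=np.hypot(*v);a=np.arctan2(v[1],v[0])
    th=YAW-np.pi/2-(a)-np.arcsin(.014/r)
    s=np.sqrt(r*r-.014**2); ph=np.arctan2(p[2]-.085,s-.122)-np.arctan2(.06,.075)
    return th,ph,s
E
python3 - <<'E'
from h import *
np.set_printoptions(precision=4,suppress=True)
print(gate_of(np.array([.5056,.142,.145])),knob(.35,0))
print(delta([.5056,.142,.24],YAW-.35))
print(delta([.1745,-.6256,.26],YAW-.35))
E
```

```text
(np.float64(0.34909526523961143), np.float64(0.003752715998795786), np.float64(0.19642571114800628)) [0.5053 0.1415 0.145 ]
(array([ 0.5251, -0.6506, -0.0123]), array([-0.0013, -0.0012, -1.134 ]))
(array([ 0.    , -0.0001, -0.0335]), array([-0.0013, -0.0012, -1.134 ]))
```

Emit:
drive_tool:
  deltas:
    - [[0,0,-0.03],[0,0,0],1]
    - [[0.03,-0.038,-0.033],[0,0,-0.1],1]
    - [[0.06,-0.075,-0.033],[0,0,-0.2],1]
    - [[0.09,-0.112,-0.033],[0,0,-0.3],1]
    - [[0.12,-0.149,-0.033],[0,0,-0.4],1]
    - [[0.15,-0.186,-0.033],[0,0,-0.5],1]
    - [[0.18,-0.223,-0.033],[0,0,-0.6],1]
    - [[0.21,-0.26,-0.033],[0,0,-0.7],1]
    - [[0.24,-0.297,-0.033],[0,0,-0.8],1]
    - [[0.27,-0.335,-0.033],[0,0,-0.9],1]
    - [[0.3,-0.372,-0.033],[0,0,-1.0],1]
    - [[0.33,-0.409,-0.033],[0,0,-1.1],1]
    - [[0.36,-0.446,-0.033],[0,0,-1.134],1]
    - [[0.39,-0.483,-0.033],[0,0,-1.134],1]
    - [[0.42,-0.52,-0.033],[0,0,-1.134],1]
    - [[0.45,-0.557,-0.033],[0,0,-1.134],1]
    - [[0.48,-0.595,-0.033],[0,0,-1.134],1]
    - [[0.51,-0.632,-0.033],[0,0,-1.134],1]
    - [[0.525,-0.6505,-0.033],[0,0,-1.134],1]
    - [[0.525,-0.6505,-0.012],[0,0,-1.134],1]
  grip_force: 8

```text
time: 2.1
tool_pos: [0.5077, 0.1442, 0.2415]
ee_rot: [0.001, 0.762, 0.648, 0.002]
contact_force: [0.3, -0.6, 0.5]
opening: 0.0941
```

```bash
cat > look.py <<'E'
import sys,cv2
from station import arm,read_camera
n,tag=sys.argv[1:3];x0,x1,y0,y1=map(int,sys.argv[3:7])
a=read_camera(n)["image"][y0:y1,x0:x1,::-1];f=min(800/(x1-x0),600/(y1-y0))
cv2.imwrite(f"pics/{tag}.png",cv2.resize(a,None,fx=f,fy=f,interpolation=cv2.INTER_CUBIC))
E
python3 look.py scene s1 180 380 150 300
python3 - <<'E'
from h import *
np.set_printoptions(precision=4,suppress=True)
from station import arm;s=arm.read_state();print(s["time"],s["tool_pos"],s["contact_force"],s["qpos"],s["opening"])
print(delta([.5056,.142,.148],YAW-.35))
E
```

```text
2.15 [0.5044 0.1428 0.2358] [-1.4516 -0.1195 -4.1231] [ 0.0595 -0.0569  1.8663 -0.0001  1.3366  0.2217] 0.09404399623477429
(array([-0.0005,  0.0017,  0.0878]), array([-0.0043,  0.0011,  0.0028]))
```

View pics/s1.png

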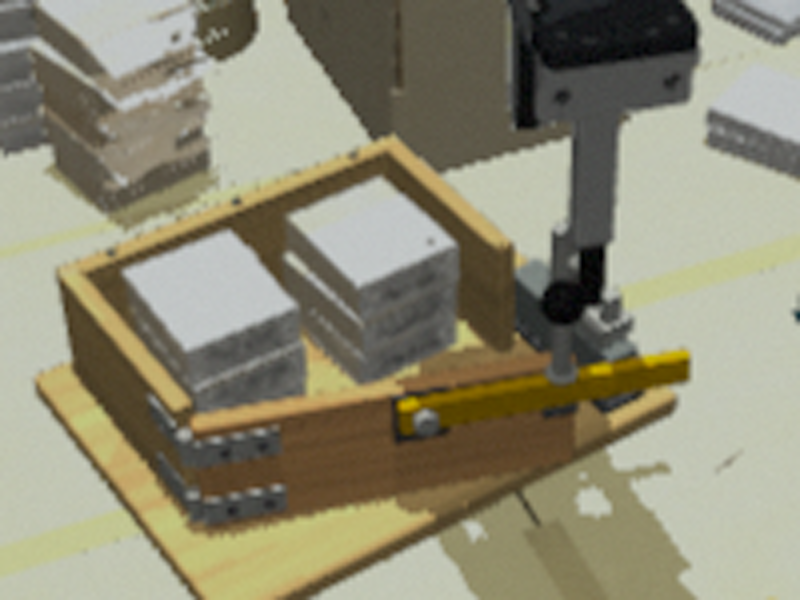

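Emit:
drive_tool:
  deltas:
    - [[0,0,0.025],[0,0,0],1]
    - [[0,0,0.05],[0,0,0],1]
    - [[0,0,0.072],[0,0,0],1]
    - [[0,0,0.084],[0,0,0],1]
    - [[0,0,0.09],[0,0,0],1]
    - [[0,0,0.09],[0,0,0],0.5]
    - [[0,0,0.09],[0,0,0],0.5]
    - [[0,0,0.09],[0,0,0],0.5]
  grip_force: 8

```text
time: 2.95
tool_pos: [0.5064, 0.1414, 0.1507]
ee_rot: [0.001, 0.763, 0.646, 0.001]
contact_force: [0.5, -0.0, 0.4]
opening: 0.0737
```

```bash
python3 look.py scene s2 260 380 160 250
python3 look.py top t2 220 370 140 270
python3 - <<'E'
from h import *
np.set_printoptions(precision=4,suppress=True)
from station import arm;s=arm.read_state();print(s["time"],s["tool_pos"],s["contact_force"],s["opening"])
E
```

```text
3.05 [0.5062 0.1414 0.1504] [ 0.4539  0.5055 -0.3213] 0.07069948433532745
```

View pics/s2.png

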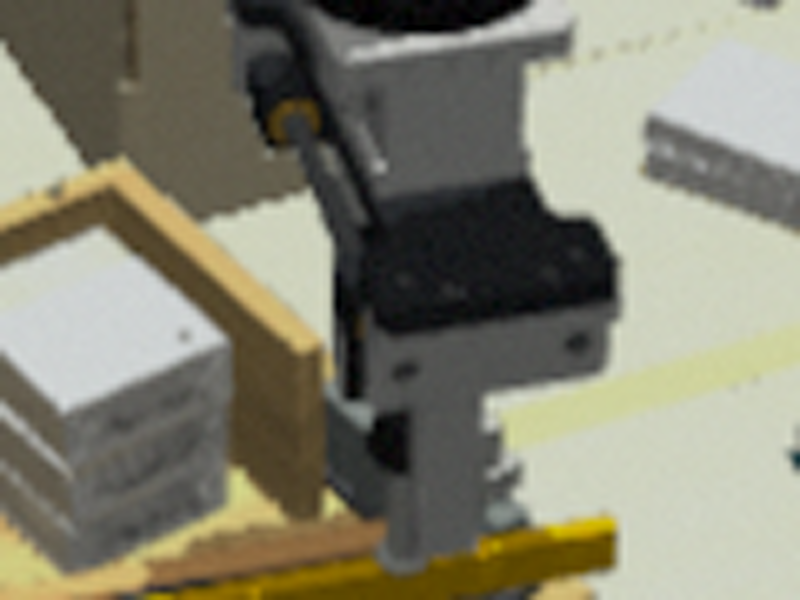

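View pics/t2.png

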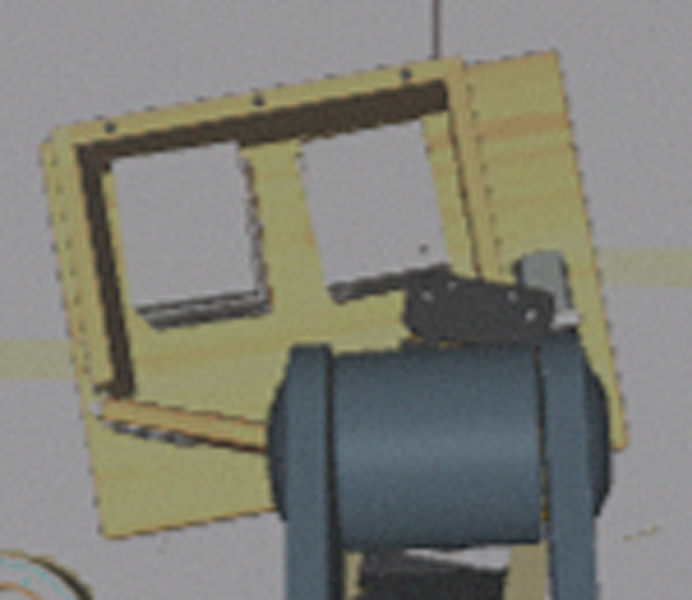

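Emit:
drive_tool:
  deltas:
    - [[0,0,0.002],[0,0,0],0]
    - [[0,0,0.002],[0,0,0],-0.3]
    - [[0,0,0.002],[0,0,0],-0.6]
    - [[0,0,0.002],[0,0,0],-0.8]
    - [[0,0,0.002],[0,0,0],-1]
    - [[0,0,0.002],[0,0,0],-1]
    - [[0,0,0.002],[0,0,0],-1]
    - [[0,0,0.002],[0,0,0],-1]
    - [[0,0,0.002],[0,0,0],-1]
    - [[0,0,0.002],[0,0,0],-1]
  grip_force: 15

```text
time: 4.05
tool_pos: [0.5056, 0.1414, 0.1474]
ee_rot: [-0.0, 0.763, 0.646, -0.0]
contact_force: [0.6, 0.6, -1.2]
opening: 0.0233
```

```bash
cat > st.py <<'E'
from h import *
np.set_printoptions(precision=4,suppress=True)
from station import arm;s=arm.read_state();p=s["tool_pos"];print(s["time"],p,s["contact_force"],s["torque"],s["opening"])
print("th,ph,s",np.round(gate_of(p-[0,0,.003]),4))
E
python3 st.py; python3 look.py scene s3 240 380 160 265
```

```text
4.05 [0.5056 0.1414 0.1474] [ 0.6472  0.6182 -1.1815] [-0.0189 -0.037  -0.011 ] 0.023262023500040228
th,ph,s [ 0.3488 -0.0047  0.197 ]
```

View pics/s3.png

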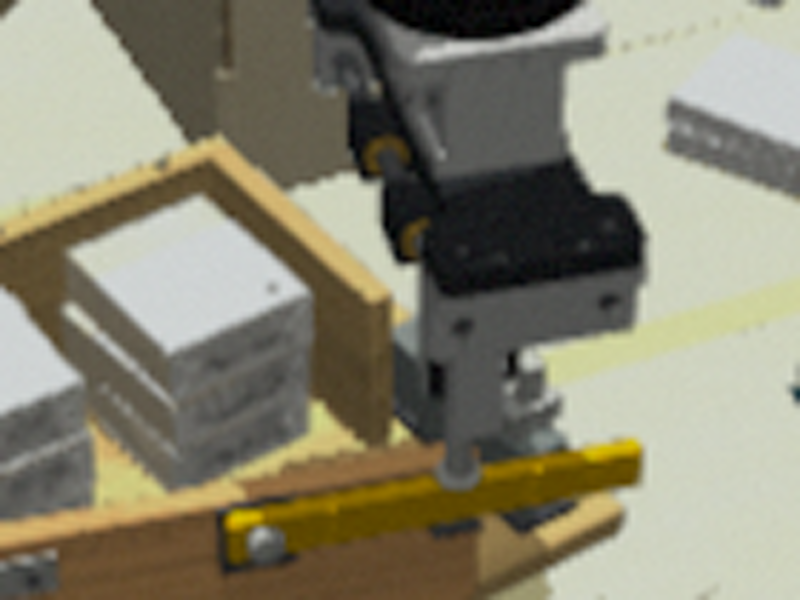

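Emit:
drive_tool:
  deltas:
    - [[0.0015,0,-0.0018],[0,0,0],-1]
    - [[0.003,0,-0.0037],[0,0,0],-1]
    - [[0.0064,0,-0.0072],[0,0,0],-1]
    - [[0.0098,0,-0.0105],[0,0,0],-1]
    - [[0.0134,0,-0.0137],[0,0,0],-1]
    - [[0.0149,0,-0.0149],[0,0,0],-1]
    - [[0.0149,0,-0.0149],[0,0,0],-1]
    - [[0.0149,0,-0.0149],[0,0,0],-1]
  grip_force: 15

```text
time: 4.9
tool_pos: [0.5081, 0.1562, 0.1623]
ee_rot: [0.0, 0.763, 0.646, 0.0]
contact_force: [0.8, -1.0, -2.0]
opening: 0.0227
```

```bash
python3 st.py; python3 look.py scene s4 240 380 160 265
```

```text
4.9 [0.5081 0.1562 0.1623] [ 0.7525 -0.9788 -2.0238] [-0.1461 -0.0753  0.0372] 0.02274358177639203
th,ph,s [0.3483 0.2169 0.182 ]
```

View pics/s4.png

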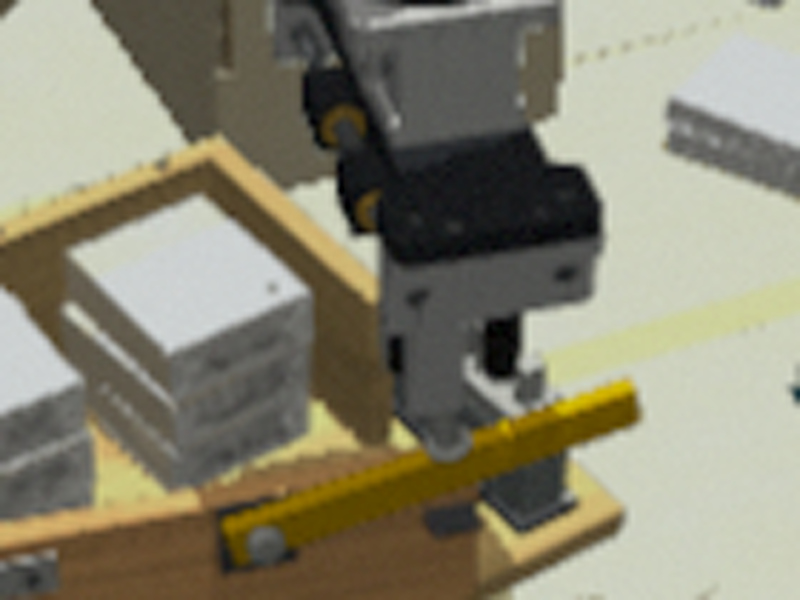

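```bash
python3 - <<'E'
from h import *
np.set_printoptions(precision=4,suppress=True)
c,s=np.cos(YAW),np.sin(YAW);ex=np.array([c,s]);ey=np.array([-s,c])
O=np.array([HX,HY])-.112*ey
p=onz("top",*zt(560,357),.118)[:2]-O;print("buffer box",p@ex,p@ey,"b est",p@ex+.014-.01125)
from station import arm;st=arm.read_state();p0=st["tool_pos"]
k0=knob(.3483,.217);h0=.185-.3483
for th in(.3,.25,.2,.15,.13,.1,.05,0,-.03):
    d,r=delta(p0+knob(th,.217)-k0,YAW-th,st);print(th,d,r)
E
```

```text
buffer box -0.020808895975710378 -0.1331288946178476 b est -0.01805889597571038
0.3 [-0.0004  0.0088  0.    ] [ 0.0001 -0.0001 -0.05  ]
0.25 [-0.0005  0.018   0.    ] [ 0.0001 -0.0001 -0.1   ]
0.2 [-0.      0.0271  0.    ] [ 0.0001 -0.0001 -0.15  ]
0.15 [0.0009 0.0362 0.    ] [ 0.0001 -0.0001 -0.2   ]
0.13 [0.0014 0.0398 0.    ] [ 0.0001 -0.0001 -0.22  ]
0.1 [0.0022 0.0452 0.    ] [ 0.0001 -0.0001 -0.25  ]
0.05 [0.004  0.0542 0.    ] [ 0.0001 -0.     -0.3   ]
0 [0.0063 0.0631 0.    ] [ 0.0001 -0.     -0.35  ]
-0.03 [0.0078 0.0683 0.    ] [ 0.0001 -0.     -0.38  ]
```

Emit:
drive_tool:
  deltas:
    - [[-0.0002,0.004,0],[0,0,-0.025],-1]
    - [[-0.0004,0.0088,0],[0,0,-0.05],-1]
    - [[-0.0005,0.0134,0],[0,0,-0.075],-1]
    - [[-0.0005,0.018,0],[0,0,-0.1],-1]
    - [[-0.0003,0.0225,0],[0,0,-0.125],-1]
    - [[0,0.0271,0],[0,0,-0.15],-1]
    - [[0.0004,0.0316,0],[0,0,-0.175],-1]
    - [[0.0009,0.0362,0],[0,0,-0.2],-1]
    - [[0.0009,0.0362,0],[0,0,-0.2],-1]
    - [[0.0009,0.0362,0],[0,0,-0.2],-1]
    - [[0.0009,0.0362,0],[0,0,-0.2],-1]
  grip_force: 15

```text
time: 6.05
tool_pos: [0.5438, 0.1512, 0.1622]
ee_rot: [-0.0, 0.695, 0.719, 0.0]
contact_force: [0.4, 2.3, -5.3]
opening: 0.0231
```

```bash
python3 st.py; python3 look.py scene s5 240 380 160 265
```

```text
6.05 [0.5438 0.1512 0.1622] [ 0.4259  2.2598 -5.3323] [ 0.1423 -0.2103 -0.0122] 0.023084472777980758
th,ph,s [0.1505 0.217  0.1819]
```

View pics/s5.png

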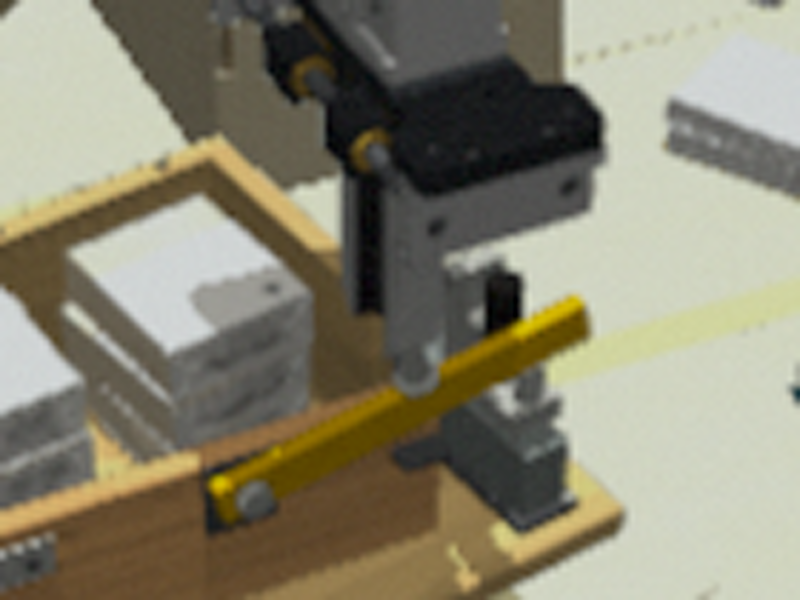

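Emit:
drive_tool:
  deltas:
    - [[0.001,0,0],[0,0,0],-1]
    - [[0.0008,0.0018,0],[0,0,-0.01],-1]
    - [[0.0007,0.0036,0],[0,0,-0.02],-1]
    - [[0.0006,0.0055,0],[0,0,-0.03],-1]
    - [[0.0005,0.0073,0],[0,0,-0.04],-1]
    - [[0.0005,0.0073,0],[0,0,-0.04],-1]
    - [[0.0005,0.0073,0],[0,0,-0.04],-1]
  grip_force: 15

```text
time: 6.8
tool_pos: [0.5515, 0.1517, 0.1626]
ee_rot: [0.0, 0.68, 0.733, 0.0]
contact_force: [0.5, -0.6, -2.1]
opening: 0.0227
```

```bash
python3 st.py; python3 look.py scene s6 290 360 180 232
```

```text
6.8 [0.5515 0.1517 0.1626] [ 0.476  -0.6063 -2.058 ] [-0.2738 -0.1812  0.049 ] 0.022718960379484655
th,ph,s [0.1078 0.2242 0.1813]
```

View pics/s6.png

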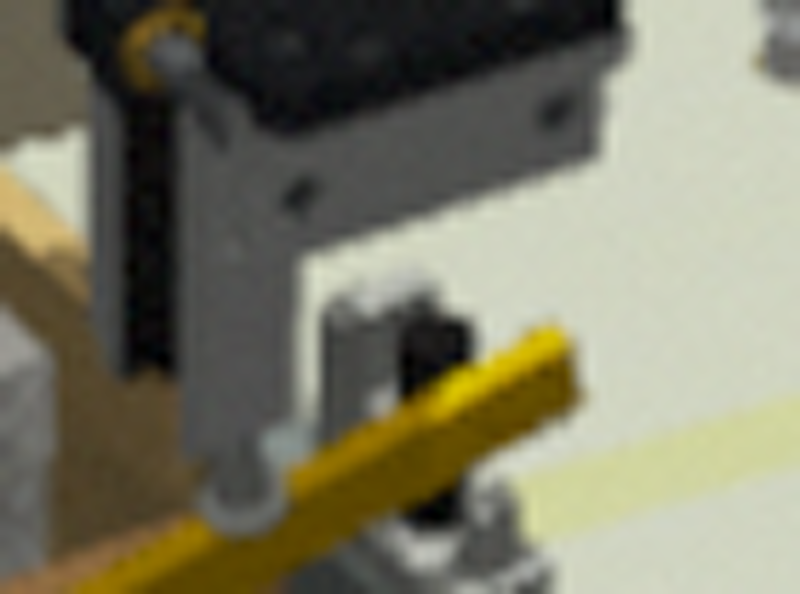

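Emit:
drive_tool:
  deltas:
    - [[-0.0001,0.0009,0],[0,0,-0.005],-1]
    - [[-0.0001,0.0018,0],[0,0,-0.01],-1]
    - [[-0.0002,0.0027,0],[0,0,-0.015],-1]
    - [[-0.0002,0.0027,0],[0,0,-0.015],-1]
    - [[-0.0002,0.0027,0],[0,0,-0.015],-1]

```text
time: 7.35
tool_pos: [0.5542, 0.1517, 0.1626]
ee_rot: [0.0, 0.675, 0.738, 0.0]
contact_force: [-0.1, -2.0, -1.3]
opening: 0.0228
```

```bash
python3 st.py
```

```text
7.35 [0.5542 0.1517 0.1626] [-0.0554 -2.0277 -1.2778] [-0.4325 -0.1331  0.0504] 0.02275388500363984
th,ph,s [0.0932 0.2246 0.1813]
```

Emit:
drive_tool:
  deltas:
    - [[-0.0003,0.0007,0],[0,0,-0.004],-1]
    - [[-0.0004,0.0014,0],[0,0,-0.008],-1]
    - [[-0.0004,0.0014,0],[0,0,-0.008],-1]
    - [[-0.0004,0.0014,0],[0,0,-0.008],-1]

```text
time: 7.75
tool_pos: [0.5554, 0.1515, 0.1624]
ee_rot: [0.0, 0.672, 0.741, 0.0]
contact_force: [-0.3, -2.4, -0.5]
opening: 0.023
```

```bash
python3 st.py
```

```text
7.75 [0.5554 0.1515 0.1624] [-0.2721 -2.409  -0.5485] [-0.3696 -0.1583  0.0491] 0.02296959371045778
th,ph,s [0.0865 0.2216 0.1815]
```

Emit:
drive_tool:
  deltas:
    - [[-0.0005,0.0004,0],[0,0,-0.002],-1]
    - [[-0.0006,0.0007,0],[0,0,-0.004],-1]
    - [[-0.0006,0.0007,0],[0,0,-0.004],-1]
    - [[-0.0006,0.0007,0],[0,0,-0.004],-1]

```text
time: 8.15
tool_pos: [0.5559, 0.1511, 0.1621]
ee_rot: [-0.0, 0.67, 0.742, -0.0]
contact_force: [0.2, -1.1, -2.3]
opening: 0.0228
```

```bash
python3 st.py
```

```text
8.15 [0.5559 0.1511 0.1621] [ 0.161  -1.1318 -2.2577] [-0.2098 -0.0181  0.0221] 0.022831215523258376
th,ph,s [0.0841 0.2163 0.1819]
```

Emit:
drive_tool:
  deltas:
    - [[-0.0001,0.0005,0],[0,0,-0.003],-1]
    - [[-0.0002,0.0011,0],[0,0,-0.006],-1]
    - [[-0.0002,0.0011,0],[0,0,-0.006],-1]
    - [[-0.0002,0.0011,0],[0,0,-0.006],-1]

```text
time: 8.55
tool_pos: [0.557, 0.1511, 0.1621]
ee_rot: [-0.0, 0.668, 0.744, 0.0]
contact_force: [0.2, 0.3, -3.9]
opening: 0.0229
```

```bash
python3 st.py
```

```text
8.55 [0.557  0.1511 0.1621] [ 0.1917  0.3287 -3.9261] [ 0.04   -0.1089 -0.0507] 0.022879618223784585
th,ph,s [0.0778 0.2159 0.1819]
```

Emit:
drive_tool:
  deltas:
    - [[0.0001,0.0005,0],[0,0,-0.003],-1]
    - [[0.0001,0.0011,0],[0,0,-0.006],-1]
    - [[0.0001,0.0011,0],[0,0,-0.006],-1]
    - [[0.0001,0.0011,0],[0,0,-0.006],-1]

```text
time: 8.95
tool_pos: [0.5579, 0.1512, 0.1621]
ee_rot: [-0.0, 0.666, 0.746, -0.0]
contact_force: [-2.4, 0.7, -3.5]
opening: 0.0231
```

```bash
python3 st.py;python3 look.py scene s7 290 360 180 232
```

```text
8.95 [0.5579 0.1512 0.1621] [-2.4253  0.7082 -3.5275] [-0.0179  0.2925 -0.0453] 0.02307477245737301
th,ph,s [0.0731 0.2167 0.1819]
```

View pics/s7.png

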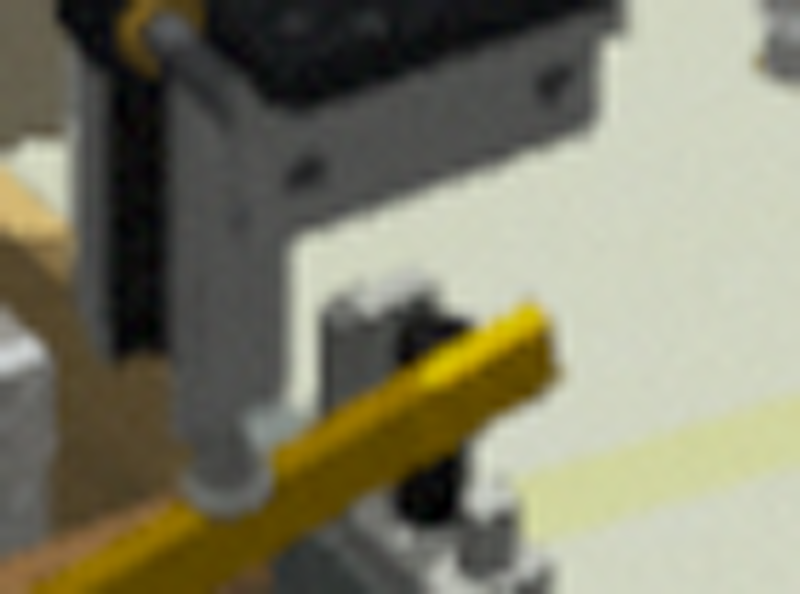

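Emit:
drive_tool:
  deltas:
    - [[0.0001,0.0004,0],[0,0,-0.002],-1]
    - [[0.0001,0.0008,0],[0,0,-0.004],-1]
    - [[0.0001,0.0008,0],[0,0,-0.004],-1]
    - [[0.0001,0.0008,0],[0,0,-0.004],-1]
  grip_force: 20

```text
time: 9.4
tool_pos: [0.5584, 0.1512, 0.1621]
ee_rot: [-0.001, 0.664, 0.748, -0.001]
contact_force: [-5.4, -0.9, -2.1]
opening: 0.0228
```

```bash
python3 st.py
```

```text
9.4 [0.5584 0.1512 0.1621] [-5.4112 -0.9014 -2.0668] [-0.122   0.804  -0.0064] 0.022802778250879695
th,ph,s [0.0701 0.2166 0.1818]
```

Emit:
drive_tool:
  deltas:
    - [[0,0.0004,0],[0,0,-0.002],-1]
    - [[0,0.0009,0],[0,0,-0.004],-1]
    - [[0,0.0009,0],[0,0,-0.004],-1]
    - [[0,0.0009,0],[0,0,-0.004],-1]
  grip_force: 20

```text
time: 9.8
tool_pos: [0.5589, 0.1513, 0.1621]
ee_rot: [-0.001, 0.663, 0.749, -0.001]
contact_force: [-6.0, -0.7, -0.9]
opening: 0.0225
```

```bash
python3 st.py
```

```text
9.8 [0.5589 0.1513 0.1621] [-6.0161 -0.7325 -0.8898] [-0.2114  1.1182 -0.0837] 0.02248697892423341
th,ph,s [0.0674 0.2166 0.1818]
```

Emit:
drive_tool:
  deltas:
    - [[0,0.0004,0],[0,0,-0.002],-1]
    - [[0,0.0006,0],[0,0,-0.003],-1]
    - [[0,0.0006,0],[0,0,-0.003],-1]
    - [[0,0.0006,0],[0,0,-0.003],-1]
  grip_force: 20

```text
time: 10.2
tool_pos: [0.5592, 0.1513, 0.1621]
ee_rot: [-0.001, 0.662, 0.75, -0.002]
contact_force: [-7.4, -1.3, -0.3]
opening: 0.023
```

```bash
python3 st.py;python3 look.py scene s8 290 360 180 232; python3 st.py
```

```text
10.2 [0.5592 0.1513 0.1621] [-7.3713 -1.343  -0.301 ] [-0.2997  1.2938 -0.0711] 0.022977632894035444
th,ph,s [0.0659 0.2165 0.1818]
10.25 [0.5592 0.1513 0.162 ] [-8.3786 -0.6091 -0.5682] [-0.3241  1.3276 -0.0692] 0.022951518793109593
th,ph,s [0.0659 0.2164 0.1818]
```

View pics/s8.png

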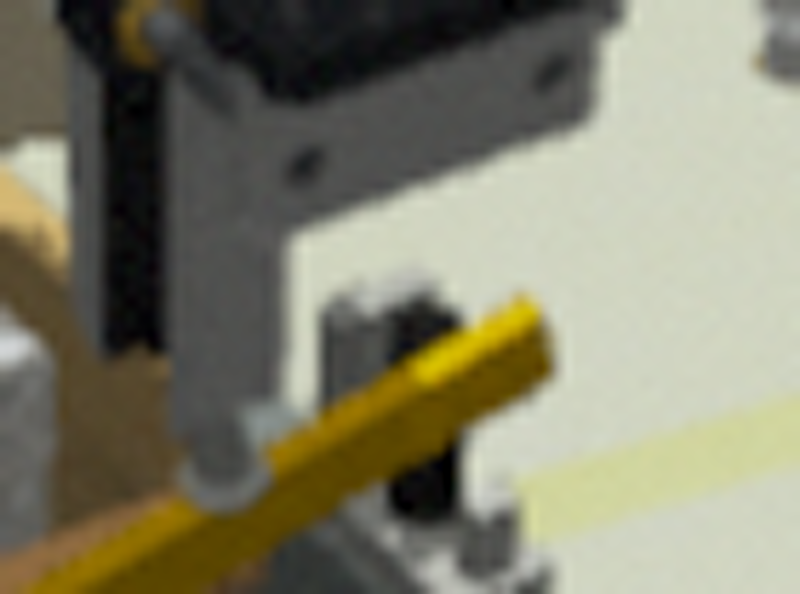

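Emit:
drive_tool:
  deltas:
    - [[0,0.0004,0],[0,0,-0.002],-1]
    - [[0,0.0005,0],[0,0,-0.002],-1]
    - [[-0.0015,0.0005,0.0014],[0,0,-0.002],-1]
    - [[-0.003,0.0005,0.0028],[0,0,-0.002],-1]
    - [[-0.0045,0.0005,0.0041],[0,0,-0.002],-1]
    - [[-0.0045,0.0005,0.0041],[0,0,-0.002],-1]
    - [[-0.0045,0.0005,0.0041],[0,0,-0.002],-1]
  grip_force: 20

```text
time: 10.95
tool_pos: [0.5602, 0.1472, 0.1585]
ee_rot: [-0.002, 0.661, 0.751, -0.001]
contact_force: [-10.6, -0.2, 3.2]
opening: 0.0224
```

```bash
python3 st.py;python3 look.py scene s9 290 360 180 232; python3 st.py
```

```text
10.95 [0.5602 0.1472 0.1585] [-10.5861  -0.2386   3.2114] [-0.0758  1.6489 -0.0887] 0.022418021767487514
th,ph,s [0.0633 0.1592 0.1859]
11.0 [0.5602 0.1472 0.1585] [-9.9193 -0.4334  2.7956] [-0.1594  1.6238 -0.0675] 0.02255506895781813
th,ph,s [0.0632 0.1592 0.186 ]
```

View pics/s9.png

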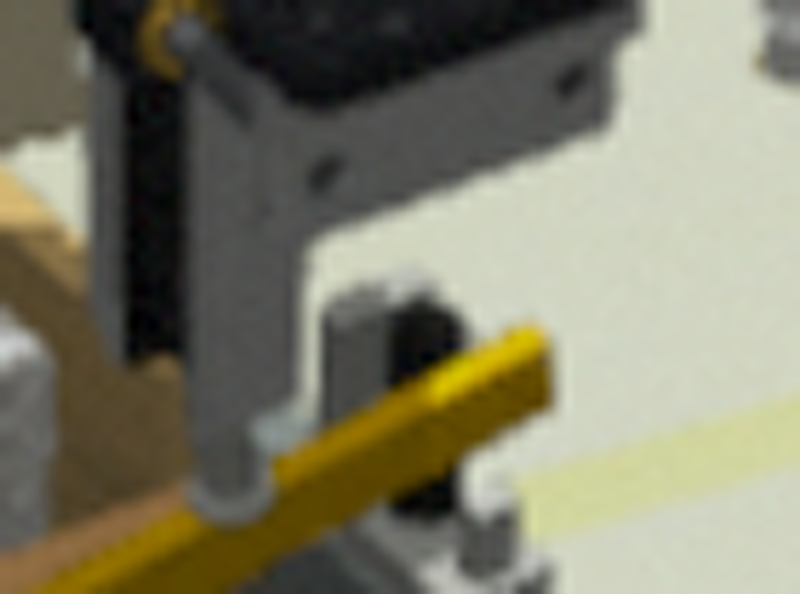

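Emit:
drive_tool:
  deltas:
    - [[-0.0016,0,0.0012],[0,0,0],-1]
    - [[-0.0032,0,0.0023],[0,0,0],-1]
    - [[-0.0047,0,0.0034],[0,0,0],-1]
    - [[-0.0047,0,0.0034],[0,0,0],-1]
  grip_force: 20

```text
time: 11.4
tool_pos: [0.5606, 0.1433, 0.1547]
ee_rot: [-0.002, 0.661, 0.751, -0.001]
contact_force: [-9.3, 2.0, 1.7]
opening: 0.0226
```

```bash
python3 st.py;python3 look.py scene s10 290 360 180 232; python3 st.py
```

```text
11.4 [0.5606 0.1433 0.1547] [-9.3216  1.964   1.6694] [ 0.4556  1.5158 -0.1291] 0.022630378945753996
th,ph,s [0.0636 0.1017 0.1899]
11.45 [0.5606 0.1433 0.1547] [-7.9198  1.9944  0.7873] [ 0.4212  1.505  -0.0912] 0.023179945568084465
th,ph,s [0.0635 0.1018 0.1899]
```

View pics/s10.png

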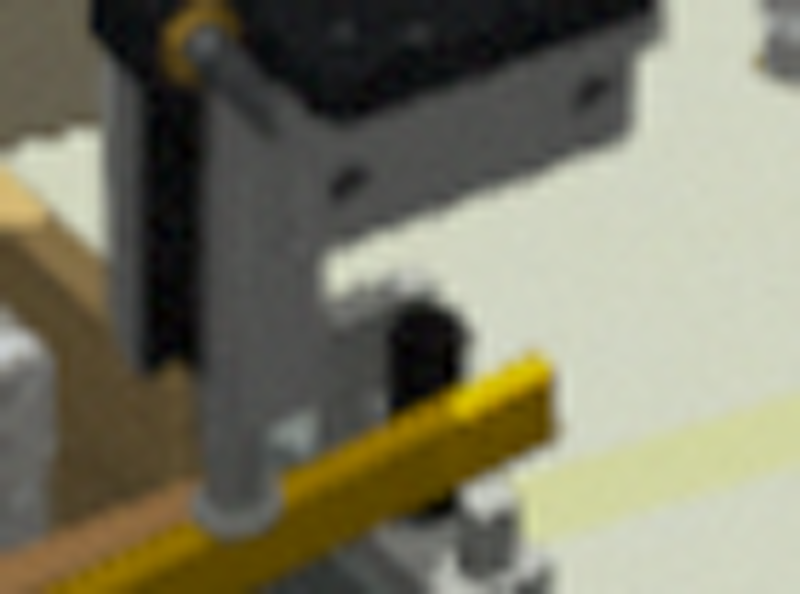

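Emit:
drive_tool:
  deltas:
    - [[-0.001,0,0.001],[0,0,0],-1]
    - [[-0.002,0,0.002],[0,0,0],-1]
    - [[-0.0025,0,0.0024],[0,0,0],-1]
    - [[-0.0025,0,0.0024],[0,0,0],-1]
  grip_force: 20

```text
time: 11.85
tool_pos: [0.5609, 0.141, 0.1524]
ee_rot: [-0.002, 0.661, 0.751, -0.001]
contact_force: [-9.8, 2.6, 1.0]
opening: 0.0227
```

```bash
python3 st.py;python3 look.py scene s11 290 360 180 232; python3 st.py
```

```text
11.85 [0.5609 0.141  0.1524] [-9.7718  2.5857  0.9508] [ 0.5827  1.5163 -0.0629] 0.022708661102934024
th,ph,s [0.0635 0.0674 0.1922]
11.9 [0.5609 0.141  0.1524] [-8.8613  3.8587  0.9859] [ 0.6049  1.5475 -0.047 ] 0.02254707728828757
th,ph,s [0.0635 0.0675 0.1922]
```

View pics/s11.png

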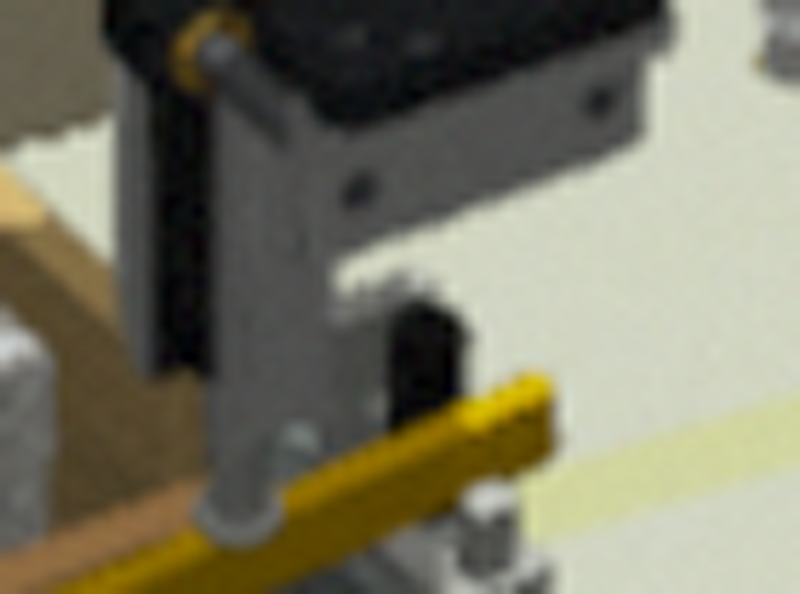

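Emit:
drive_tool:
  deltas:
    - [[-0.0005,0,0.0013],[0,0,0],-1]
    - [[-0.0015,0,0.0026],[0,0,0],-1]
    - [[-0.0027,0,0.0038],[0,0,0],-1]
    - [[-0.0027,0,0.0038],[0,0,0],-1]
    - [[-0.0027,0,0.0038],[0,0,0],-1]
  grip_force: 20

```text
time: 12.4
tool_pos: [0.5614, 0.1377, 0.1488]
ee_rot: [-0.002, 0.661, 0.751, -0.001]
contact_force: [-10.2, 0.2, 3.2]
opening: 0.0227
```

```bash
python3 st.py;python3 look.py scene s12 240 380 160 265; python3 st.py
```

```text
12.4 [0.5614 0.1377 0.1488] [-10.2129   0.2012   3.1997] [0.1505 1.6838 0.0511] 0.022700982137993465
th,ph,s [0.0631 0.0165 0.1955]
12.45 [0.5614 0.1378 0.1488] [-9.8062  1.2877  2.0928] [ 0.1247  1.6955 -0.019 ] 0.022824667333782755
th,ph,s [0.0631 0.0165 0.1955]
```

View pics/s12.png

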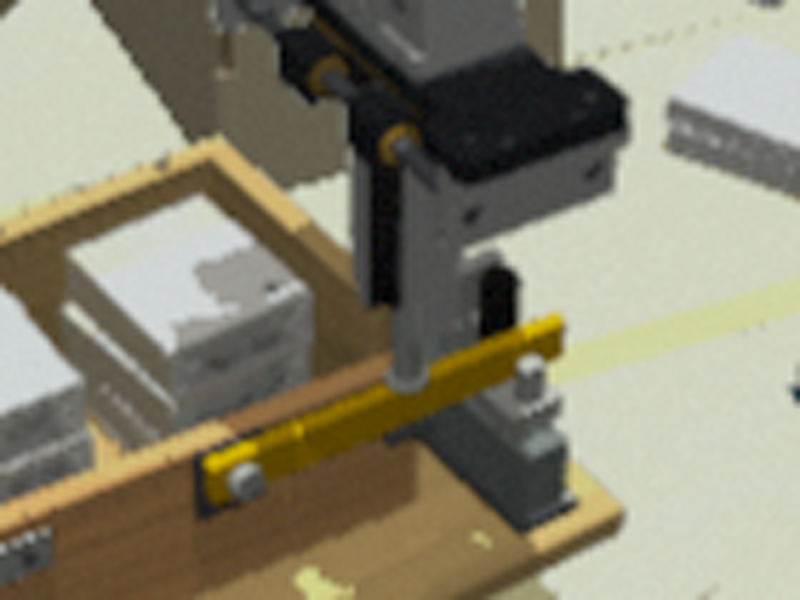

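Emit:
drive_tool:
  deltas:
    - [[-0.0004,0,0.0006],[0,0,0],-1]
    - [[-0.0009,0,0.0011],[0,0,0],-1]
    - [[-0.0009,0,0.0011],[0,0,0],-1]
  grip_force: 20

```text
time: 12.75
tool_pos: [0.5615, 0.1369, 0.1479]
ee_rot: [-0.002, 0.661, 0.751, -0.001]
contact_force: [-10.7, 1.3, 3.7]
opening: 0.0226
```

```bash
python3 st.py
```

```text
12.75 [0.5615 0.1369 0.1479] [-10.7056   1.2985   3.6931] [0.2522 1.7056 0.0348] 0.022614478817896733
th,ph,s [0.0629 0.0034 0.1963]
```

Emit:
drive_tool:
  deltas:
    - [[-0.0003,0,0.0004],[0,0,0],-1]
    - [[-0.0003,0,0.0006],[0,0,0],-1]
    - [[-0.0003,0,0.0006],[0,0,0],-1]
    - [[-0.0003,-0.0005,0.0006],[0,0,0],-1]
    - [[-0.0003,-0.001,0.0006],[0,0,0],-1]
    - [[-0.0003,-0.0014,0.0006],[0,0,0],-1]
    - [[-0.0003,-0.0014,0.0006],[0,0,0],-1]
    - [[-0.0003,-0.0014,0.0006],[0,0,0],-1]
  grip_force: 20

```text
time: 13.55
tool_pos: [0.5609, 0.1366, 0.1475]
ee_rot: [-0.001, 0.661, 0.751, -0.0]
contact_force: [-7.2, 1.4, 1.6]
opening: 0.0229
```

```bash
python3 st.py
```

```text
13.55 [0.5609 0.1366 0.1475] [-7.1701  1.4411  1.6255] [0.2883 1.244  0.0062] 0.02287585094191707
th,ph,s [ 0.066  -0.0017  0.1967]
```

Emit:
drive_tool:
  deltas:
    - [[0,-0.0005,0],[0,0,0],-1]
    - [[0,-0.001,0],[0,0,0],-1]
    - [[0,-0.0014,0],[0,0,0],-1]
    - [[0,-0.0014,0],[0,0,0],-1]
    - [[0,-0.0014,0],[0,0,0],-1]
  grip_force: 20

```text
time: 14.05
tool_pos: [0.5606, 0.1364, 0.1475]
ee_rot: [-0.0, 0.661, 0.751, 0.001]
contact_force: [-4.4, 3.7, 0.5]
opening: 0.0227
```

```bash
python3 st.py; python3 look.py scene s13 240 380 160 265
```

```text
14.05 [0.5606 0.1364 0.1475] [-4.3558  3.7182  0.5398] [0.7327 0.6508 0.036 ] 0.02267344972551752
th,ph,s [ 0.0681 -0.0031  0.1968]
```

View pics/s13.png

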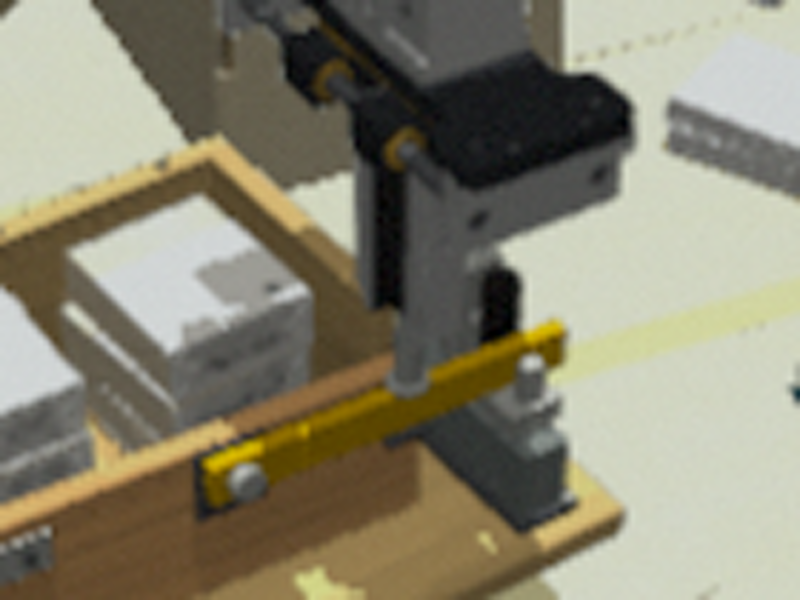

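Emit:
drive_tool:
  deltas:
    - [[0,-0.0003,0],[0,0,0],-0.4]
    - [[0,-0.0003,0],[0,0,0],-0.1]
    - [[0,-0.0003,0],[0,0,0],0.2]
    - [[0,-0.0003,0],[0,0,0],0.4]
    - [[0,-0.0003,0],[0,0,0],0.4]
    - [[0,-0.0003,0],[0,0,0],0.4]
    - [[0,-0.0003,0],[0,0,0],0.4]
  grip_force: 5

```text
time: 14.8
tool_pos: [0.56, 0.1357, 0.1469]
ee_rot: [0.0, 0.661, 0.751, 0.0]
contact_force: [-0.1, -0.0, -0.2]
opening: 0.0655
```

```bash
python3 st.py; python3 look.py scene s14 240 380 160 265
```

```text
14.8 [0.56   0.1357 0.1469] [-0.1119 -0.0204 -0.1811] [-0.0806 -0.1019 -0.0571] 0.06547092531344148
th,ph,s [ 0.0715 -0.0121  0.1975]
```

View pics/s14.png

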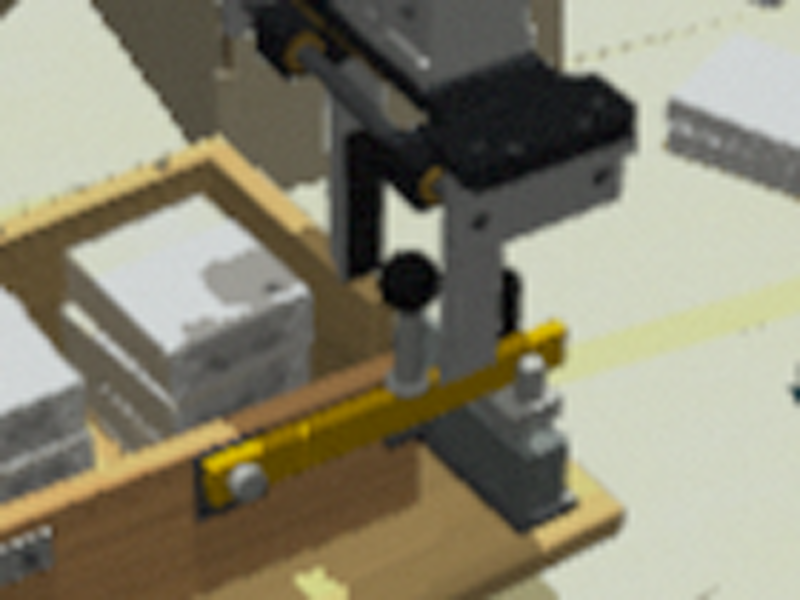

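Emit:
drive_tool:
  deltas:
    - [[0,0,-0.015],[0,0,0],0.4]
    - [[0,0,-0.04],[0,0,0],0.4]
    - [[0,0,-0.08],[0,0,0],0.4]
    - [[0,0,-0.12],[0,0,0],0.4]
    - [[-0.04,0,-0.12],[0,0,0],0.4]
    - [[-0.08,0,-0.12],[0,0,0],0.4]
    - [[-0.12,0,-0.12],[0,0,0],0.4]
    - [[-0.16,0,-0.12],[0,0,0],0.4]
    - [[-0.2,0,-0.12],[0,0,0],0.4]
    - [[-0.24,0,-0.12],[0,0,0],0.4]
    - [[-0.24,0,-0.12],[0,0,0],0.4]
    - [[-0.24,0,-0.12],[0,0,0],0.4]

```text
time: 16.05
tool_pos: [0.5904, -0.1029, 0.2678]
ee_rot: [0.0, 0.661, 0.75, 0.0]
contact_force: [-0.1, -0.1, 0.9]
opening: 0.0656
```

```bash
python3 look.py scene s15 180 380 160 310;python3 look.py top t15 190 370 140 330; python3 st.py
```

```text
16.15 [ 0.5904 -0.1015  0.2676] [-0.2354  0.0216 -0.2656] [-0.0245 -0.0983 -0.0234] 0.06612670321960067
th,ph,s [ 0.0639 -0.156   0.4365]
```

View pics/s15.png

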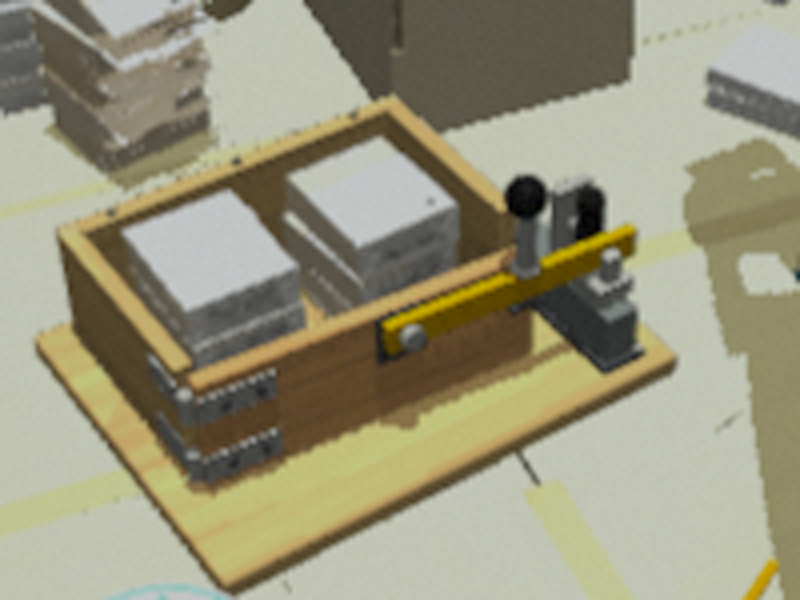

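View pics/t15.png

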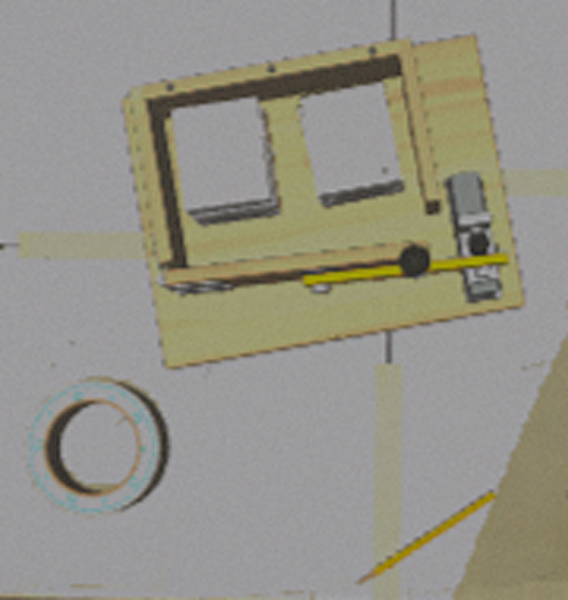

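```bash
python3 - <<'E'
from h import *
p,e=tri((415/3.158+189.7,260/3.158+139.7),(526/4+179.6,196/4+159.6));print(p,e,gate_of(p))
p,e=tri((506/3.158+189.7,258/3.158+139.7),(634/4+179.6,228/4+159.6));print("tip top",p,e)
E
```

```text
[0.56143962 0.13680032 0.14593428] 0.0012442208725112224 (np.float64(0.0633671917314768), np.float64(0.01113865691399174), np.float64(0.19645243245046493))
tip top [0.56869201 0.06711398 0.09475827] 0.0005205010013832443
```

```bash
python3 -c "
from station import arm
print(arm.finish_job())"
```

```text
the job is handed in; nothing more can be done
None
```

The gate is shut and latched, and I handed the job in at about 16 s of the 64 s allowed.

**What I did:** I pinched the knob from above and raised the bar to about 0.22 rad. I then swung the gate in and crept forward until the bar touched the buffer, at a gate angle of about 0.075 rad. From there I pressed the buffer back about 3 mm, with up to 10.7 N at the knob, which I work out as about 8–9 N at the keeper. I guided the bar down behind the lip, eased off so it rested against the lip, let go and moved clear.

**Last checks:**
- **Gate:** it stands at about 0.065 rad.
- **Bar:** the top of its tip measures 94.8 mm, and a bar fully down would be at 95 mm. The lip is in front of it in the pictures.
- **Knob:** it measures 145.9 mm high. That gives a bar angle of 0.01 rad, which is zero within the 2 mm calibration.
- **Robot:** the force reading was close to zero after release.
- **Other items:** the soap, tape roll and pencil look unmoved. My last pictures showed little of the card bundle, so I did not check it separately; the arm never went down near it.

**Small mismatches:** along the arc there were sideways and vertical forces of 2–5 N at the knob, because my hinge estimate was about 1 mm off. I corrected for that as I went. The bar also needed up to about 3.7 N of downward push to overcome the buffer's friction, so it was guided down rather than falling freely.

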